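# Lock the injector case with its hasp and pin

### The arm

A 6-joint arm with a two-finger parallel gripper is mounted at the origin on a cart in front of the work surface, level with it; the furniture and walls round the work are solid. World frame = base frame: x ahead of the robot, y to its left, z up, the work surface at z = 0. Lengths are in m, angles in rad, forces in N, time in s.
With the tool pointing down it reaches from about 0.25 to 0.775 m from the base axis. Payload 4 kg.
Tool frame: the origin (TCP) lies midway between the tips of the shut fingers; the grasp point (between the pads) lies grip_point_offset behind it (grip_point_offset is the distance from the TCP to the grasp point, in m); z points along the fingers, y is the line along which they close (so a half turn about z gives the same grasp; the last joint's range is limited). The gripper opens to 94 mm and grips with 3 to 60 N. Pads are 16 mm wide; open, the fingers measure 119 mm over their backs; the gripper's body (75 mm by 177 mm) begins 78 mm behind the grasp point.
Start: joints at [1.096, 0.087, 1.371, -0, 1.684, -0.103], TCP at [0.2, 0.512, 0.206] pointing down, gripper open.
Joint ranges: [-3.1, 3.1], [-0.76, 2.03], [0.27, 2.55], [-1.08, 4.22], [0.17, 2.65], [-2.57, 2.57]. Speed limits (rad/s): [2.79, 2.79, 3.14, 3.14, 3.14, 3.14].

### API

Orientations are given as [roll, pitch, yaw] about the fixed x, y, z axes, in that order (R = Rz(yaw) Ry(pitch) Rx(roll)).
In Python, from bench import * gives the robot as it stands. The module is installed in compiled form; this text tells all that it offers.
- The arm moves only by the tool apply_moves, never from a script. Its argument "commands" is a list of rows, each a list of 7 numbers: the turn, a rotation vector about the world's x, y, z in rad, then the shift along the world's x, y, z in m, then the opening in per cent of the stroke, from 0 (shut) to 100 (fully open). In form: [[ax, ay, az, x, y, z, jaw], ...]. A call has exactly 5 rows; each row is the pose to reach, as a shift and turn from the pose commanded when the call began; what a row does not reach only later rows make up. A row lasts 1/10 s, in which the tool goes at most 50 mm and 8.59 degrees, less where a joint would pass 70% of its speed; a pose out of reach is approached as far as the arm can. A call with a gripper value outside its range is refused whole. The fingers move at their own pace and stop on an object; the grip force is fixed at half the most. Time passes only in rows, so rows that repeat a pose let the fingers close, or fill a call up. It gives the time, the measured TCP pose, the force, the opening and the grip force at its end, in the units of the state.
- get_obs(): the state, without advancing time (a new reading comes with each control period).
- snapshot(name): name is "scene" or "side" or "wrist"; returns a dict with "pixels" (400x640x3 uint8, red, green, blue), "vertical_fov" (degrees; the focal length in pixels is half the picture's height over the tangent of half this angle, whatever the lens; pixels are square), "cx", "cy" (the principal point, pixels), "rvec" (rotation vector, rad) and "tvec" (3), from world to camera coordinates, as OpenCV has them. Camera axes: x right, y down, z forward; pixel columns grow to the right and rows downward; lengths in m; the calibration is good to about 2 mm. The wrist camera is an equidistant fisheye: a pixel r from the principal point sees the ray r / f radians off the axis. A picture is of the moment at which its call begins. There is no depth.
- close_job(): hands the job in; it is judged then, once.
Trained networks look in the newest picture that a camera, given by its name, has taken for a name from the list of things; names that differ only in an ending like _2 or _b are one class to them, and where a whole thing is asked for, a point or a joint stands for the part that bears it (a point fixed in the world has none). Each returns a list of dicts, best first, with "score" (0 to 1); they miss things now and then, are a little off and sometimes report something else, mostly with a low value. They report only what shows in the picture. A call takes as long as a camera call. They do not tell look-alikes from the thing itself.
- masks_of(camera, query): "mask" (400x640 bool, what is visible of it) and "extent" ([left, top, right, bottom] in pixels, round what is visible of it).
- place_of(camera, query): "pixel" ([column, row] in pixels: a listed point, or the origin of a listed thing).
The state is a dict: "time": time; "joint_positions": joint angles; "qvel": joint speeds; "joint_torque": joint torques, N m; "tool_pos": TCP position; "ee_rot": TCP orientation; "wrist_force": force on the tool from outside, world axes, zero at the start; "wrist_torque": the same for the moment, N m; "width": finger opening in m; "finger_force": force on a finger pad.
Only numpy, scipy, OpenCV 4.12 (cv2) and the standard library are available. Lean on these libraries where they do the work, as an engineer would, in place of code of your own. Each camera call takes 0.05 s, during which the arm holds its last target. There are 200 camera calls.

### The job

Lock the green injector case for transport: press its lid fully shut, then swing the steel hasp down until it lies home over the two lugs of the staple, then pick up the orange-handled locking pin and push it from the right (as you face the front of the case) through both lugs in front of the hasp, past the spring catch, until its handle sits against the right lug. Let go and leave it there, with the yellow oil jug, tape measure, bearing and nozzle tip round the case left where they are.

Things in the scene. Friction and masses are not known exactly. Their poses are not given: they have to be found in the camera images.
- case: Green sheet-steel case, fixed to the bench, 160 deep (x) x 280 wide (y) x 182 mm high with the lid shut. Origin: centre of its underside; x to its back, y to the left seen from its front, z up. Its front (-x) faces the robot's left. Body's front face at x = -70 mm; the lid's skirt overhangs it: lid front at x = -80, z = 138 to 182 mm. A carrying bail stands 27 mm above the middle of the lid.
- lid (a joint): Lid angle, rad: 0 shut (hard stop), grows as the front edge rises. The hinge axis runs along y at the back, at x = +83, z = 142 mm in the case frame. Stiff: it stays where it is left; about 2 to 4 N downwards at the front edge moves it.
- lid_edge (a point): Middle of the lid's upper front edge: 163 mm in front of the lid hinge axis and 40 mm above it when shut; axes turn with the lid. The lid's top is flat there. The hasp stands up or sticks out within 30 mm of the middle.
- hasp (a joint): Hasp angle relative to the lid, rad: 0 hanging straight down against its stop (home over the staple), 1.57 sticking out level from the front, 3.0 almost upright; its axis runs along y. It stays where it is left; about 1 to 2 N at its tail moves it.
- hasp_hinge (a point): Middle of the hasp hinge axis, on the lid front (case frame x -86.5, z 158 mm, lid shut); axes turn with it: -z runs along the strap to its tail. Steel strap 54 mm wide (y), 4 mm thick (centred on the axis), 118 mm long. Two slots 32 to 70 mm from the axis let the lugs through; the plain tail, 72 to 118 mm out, ending in a turned-out lip, is for pushing; nearer in, the lugs stand in the way.
- eye (a point): Centre of the pin hole's mouth on the outer face of the right (-y) lug; axes are the case's; case frame x -104, y -20, z 105 mm. The staple is two steel lugs, each 8 mm thick (y) and 32 mm high, 24 mm apart, 46 mm out from the body face. A 14 mm hole runs along y through both, 34 mm out. The lid overhangs: an upright gripper strikes it, one leaning out 20 to 45 degrees clears.
- ball_catch (a point): Spring ball of the left lug (under a small brass cap), 36 mm along +y from eye, reaching 4 mm into the hole from above; axes are the case's. The pin's nose lifts it, which takes some 3 to 10 N over the pin's last 20 mm; it drops into the pin's groove when the pin is home. A push that stops at the first resistance stops short: the true stop is hard.
- pin_grip (a point): Centre of the orange handle of the locking pin, a square bar 52 mm long and 18 x 18 mm. The pin (about 0.1 kg) lies on the bench on a flat of the handle, this point 9 mm above the bench. x runs along the pin towards its nose; at the start the nose points away from the robot within 0.5 rad.
- pin_shoulder (a point): Middle of the handle's front end, the shoulder that stops against the right lug: 26 mm along +x from pin_grip. The 12 mm steel shank starts here.
- pin_nose (a point): Tip of the pin's nose, 82 mm along +x from pin_grip (56 mm from the shoulder). The last 10 mm taper from 12 to 5 mm; a groove 4 mm less across lies 34 to 39 mm from the shoulder. The seated pin clears the closed hasp strap by 10 mm, its handle the body's face by 25 mm.
- jug_yellow: Yellow plastic oil jug, 75 x 105 mm and 256 mm tall, standing behind the case; leave it. Origin: centre of its underside.
- tape_measure: Yellow tape measure, 62 x 78 x 34 mm, by the front's far end; leave it. Origin: its underside.
- bearing_1: Steel ball bearing, 62 mm across and 19 mm high, lying in front of the case; leave it. Origin: centre of its underside.
- nozzle_tip: Small pale injector nozzle tip, 16 mm across and 42 mm tall, standing by the near end of the case; leave it. Origin: its underside.
Mind the look-alikes: they are no part of the job. What is shaped like the part that bears pin_grip but red or white is not meant.

How it is judged:
By the outcome, as a careful person would: the job done as asked, in the order asked, and still so for the second after the job is handed in, with the robot touching nothing.
It also fails if it takes over 61 s, if anything falls off the work surface, if the arm or the gripper's body presses on something with over 40 N, if the wrist force passes 120 N, or if a joint passes its speed limit or range.

## Working session

There is one attempt and no reset: what is moved stays moved. The work goes in short steps, Python scripts to look and compute and a tool call to move; the robot and the scene stay as the last step left them, time stands still between calls to the robot, and variables do not carry over. Pictures are saved under pics/ and viewed, at most 12 in all, crops included, and the job is handed in when it is done.

Besides the shell and the picture viewer there is one more tool, called after "Emit:" in YAML: its name, and indented under it one key for each argument. apply_moves: Moves the arm, as the interface text tells. Its arguments: {"type":"object","properties":{"commands":{"type":"array"}},"required":["commands"]}

```bash
mkdir -p pics; cat > h.py <<'E'
from bench import *
import numpy as np, cv2
from scipy.spatial.transform import Rotation as R
def snap(c,save=None):
    s=snapshot(c)
    if save: cv2.imwrite('pics/'+save,s['pixels'][:,:,::-1])
    return s
def cam(s):
    f=200/np.tan(np.radians(s['vertical_fov'])/2)
    return f,cv2.Rodrigues(np.array(s['rvec'],float))[0],np.array(s['tvec'],float).ravel()
def ray(s,px,fish=False):
    f,Rm,t=cam(s); d=np.array([px[0]-s['cx'],px[1]-s['cy']])
    if fish:
        r=np.hypot(*d)+1e-9; th=r/f; v=np.array([*(d/r*np.sin(th)),np.cos(th)])
    else: v=np.array([d[0]/f,d[1]/f,1.])
    v=Rm.T@v; return -Rm.T@t, v/np.linalg.norm(v)
def proj(s,p,fish=False):
    f,Rm,t=cam(s); q=Rm@np.array(p)+t
    if fish:
        r=np.hypot(q[0],q[1]); k=f*np.arctan2(r,q[2])/(r+1e-12)
        return np.array([s['cx']+k*q[0],s['cy']+k*q[1]])
    return np.array([s['cx']+f*q[0]/q[2],s['cy']+f*q[1]/q[2]])
def onz(s,px,z,fish=False):
    o,v=ray(s,px,fish); return o+v*(z-o[2])/v[2]
def tri(rs):
    A=sum(np.eye(3)-np.outer(v,v) for o,v in rs); b=sum((np.eye(3)-np.outer(v,v))@o for o,v in rs)
    p=np.linalg.solve(A,b); return p,[np.linalg.norm(np.cross(p-o,v)) for o,v in rs]
E
python3 - <<'E'
from h import *
np.set_printoptions(precision=4,suppress=True)
o=get_obs();print(o)
S={}
for c in ('scene','side','wrist'):
    S[c]=snap(c,c+'0.png'); s=S[c]; print(c,s['vertical_fov'],s['cx'],s['cy'],ray(s,(320,200),c=='wrist'))
try: print(grip_point_offset)
except Exception as e: print(e)
for q in ['case','lid_edge','hasp_hinge','eye','ball_catch','pin_grip','pin_shoulder','pin_nose','jug_yellow','tape_measure','bearing_1','nozzle_tip']:
    for c in S:
        r=place_of(c,q); print(q,c,[(np.round(x['pixel']).tolist(),round(x['score'],2)) for x in r[:4]])
E
python3 -c "
import cv2,numpy as np
a=cv2.imread('pics/scene0.png');b=cv2.imread('pics/side0.png')
" 
```

```text
{'time': 0.0, 'joint_positions': array([ 1.0959,  0.0879,  1.3722, -0.    ,  1.6836, -0.1031]), 'qvel': array([-0.0005, -0.0009, -0.0003,  0.0014, -0.0003,  0.0015]), 'joint_torque': array([ -0.    , -34.0177, -30.2427,   0.0719,   0.0329,  -0.0002]), 'tool_pos': array([0.1996, 0.5119, 0.2043]), 'ee_rot': array([-3.1395, -0.0002,  2.7698]), 'wrist_force': array([ 0.0425,  0.1029, -0.2768]), 'wrist_torque': array([-0.0044, -0.0195, -0.0131]), 'finger_force': 0.0, 'width': 0.09389165078221708}
scene 42.31418531151725 331.0628268782393 191.77241557922153 (array([-0.1055, -0.7922,  1.2914]), array([ 0.3848,  0.5432, -0.7463]))
side 45.20141916165618 317.27346347539014 197.88410174580406 (array([0.5013, 1.0575, 0.8188]), array([ 0.0271, -0.8216, -0.5694]))
wrist 65.70646984690485 321.5433141715824 201.0249850022687 (array([0.1288, 0.5395, 0.3837]), array([ 0.2396, -0.1003, -0.9657]))
0.0188
case scene [([378.0, 238.0], 0.59)]
case side [([291.0, 208.0], 0.95)]
case wrist []
lid_edge scene [([370.0, 175.0], 0.79)]
lid_edge side [([290.0, 147.0], 0.84), ([245.0, 264.0], 0.69)]
lid_edge wris
[... 858 characters left out ...]

pin_shoulder wrist [([291.0, 376.0], 0.64)]
pin_nose scene [([257.0, 169.0], 0.73), ([243.0, 207.0], 0.63), ([295.0, 206.0], 0.52), ([314.0, 177.0], 0.48)]
pin_nose side [([344.0, 262.0], 0.61), ([292.0, 282.0], 0.53), ([355.0, 333.0], 0.53), ([413.0, 290.0], 0.5)]
pin_nose wrist []
jug_yellow scene [([413.0, 279.0], 0.97)]
jug_yellow side [([278.0, 195.0], 0.21)]
jug_yellow wrist []
tape_measure scene []
tape_measure side [([246.0, 229.0], 0.55)]
tape_measure wrist []
bearing_1 scene [([353.0, 174.0], 0.63), ([371.0, 176.0], 0.22)]
bearing_1 side [([245.0, 263.0], 0.89)]
bearing_1 wrist []
nozzle_tip scene [([336.0, 268.0], 0.6)]
nozzle_tip side [([355.0, 203.0], 0.51)]
nozzle_tip wrist []
```

View pics/scene0.png

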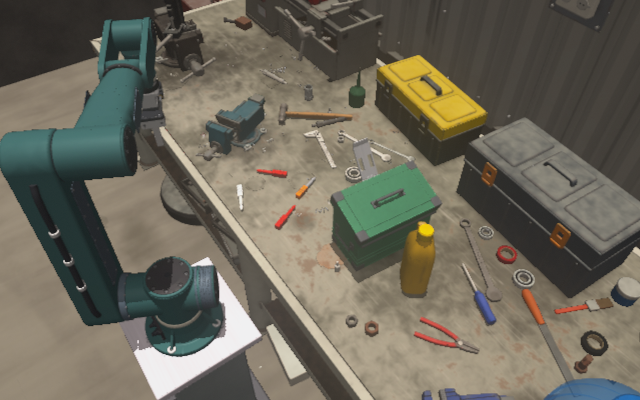

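View pics/side0.png

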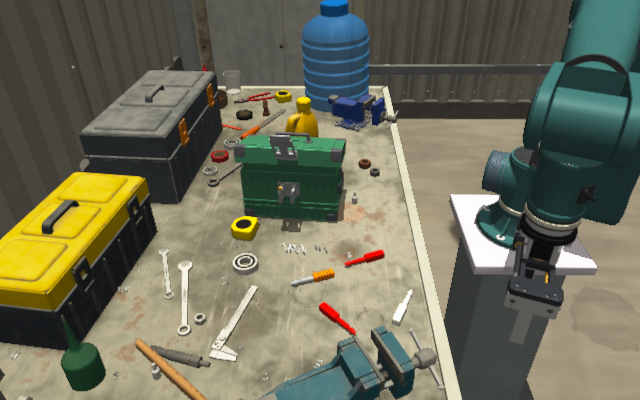

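```bash
python3 - <<'E'
from h import *
np.set_printoptions(precision=4,suppress=True)
a=cv2.imread('pics/scene0.png');b=cv2.imread('pics/side0.png')
A=cv2.resize(a[150:290,225:445],None,fx=1.8,fy=1.8,interpolation=3); B=cv2.resize(b[120:300,225:365],None,fx=2.8,fy=2.8,interpolation=3)
h=max(A.shape[0],B.shape[0]);C=np.zeros((h,A.shape[1]+B.shape[1],3),np.uint8);C[:A.shape[0],:A.shape[1]]=A;C[:B.shape[0],A.shape[1]:]=B
print(C.shape);cv2.imwrite('pics/crop0.png',C)
s=snap('scene');d=snap('side')
print('grip',onz(s,(305,187),.009),onz(d,(324,276),.009),'nose',onz(d,(292,283),.009),onz(s,(314,178),.009),onz(s,(297,196),.009))
print('tri lid_edge',tri([ray(s,(370,175)),ray(d,(290,147))]),'hinge',tri([ray(s,(369,179)),ray(d,(282,156))]))
print('case origin',onz(d,(291,208),0),onz(s,(378,238),0),'eye on z=.105',onz(d,(295,194),.105),'ball',onz(d,(281,194),.105))
print('bearing',onz(d,(245,263),0),'tape',onz(d,(246,229),0),'noz',onz(d,(355,203),0),onz(s,(336,268),0),'jug',onz(s,(413,279),0))
E
```

```text
(504, 788, 3)
grip [0.5481 0.2189 0.009 ] [0.5211 0.2101 0.009 ] nose [0.5964 0.2354 0.009 ] [0.5974 0.2364 0.009 ] [0.5031 0.2    0.009 ]
tri lid_edge (array([ 0.613 , -0.0253,  0.2326]), [np.float64(0.0006380342213095496), np.float64(0.0006380342213092976)]) hinge (array([ 0.6271, -0.0164,  0.2068]), [np.float64(0.007221566335944455), np.float64(0.007221566335944335)])
case origin [ 0.6239 -0.0814  0.    ] [ 0.6176 -0.0879  0.    ] eye on z=.105 [0.6025 0.0006 0.105 ] ball [0.6398 0.0013 0.105 ]
bearing [0.7214 0.1582 0.    ] tape [0.7404 0.0201 0.    ] noz [ 0.4361 -0.1103  0.    ] [ 0.4427 -0.1027 -0.    ] jug [ 0.6054 -0.2652  0.    ]
```

View pics/crop0.png

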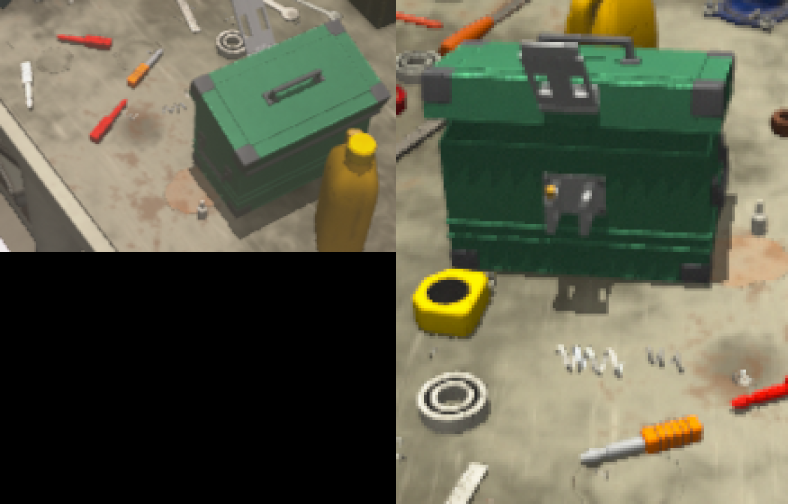

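```bash
cat > fit.py <<'E'
from h import *
from scipy.optimize import least_squares
def case2w(p,X):
    x,y,yaw=p[:3]; return R.from_euler('z',yaw).as_matrix()@np.array(X)+[x,y,0]
def lid2case(th,X):  # X rel hinge, (m)
    c,s=np.cos(th),np.sin(th); return np.array([X[0]*c+X[2]*s,X[1],-X[0]*s+X[2]*c])+[.083,0,.142]
def hasp2lid(a,X): # a=0 hanging, a=1.57 out (-x)
    c,s=np.cos(a),np.sin(a); return np.array([X[0]*c+X[2]*s,X[1],-X[0]*s+X[2]*c])+[-.1695,0,.016]
E
python3 - <<'E'
from fit import *
np.set_printoptions(precision=4,suppress=True)
s=snap('scene');d=snap('side')
C=lambda X:lambda p:case2w(p,X)
L=lambda X:lambda p:case2w(p,lid2case(p[3],X))
H=lambda X:lambda p:case2w(p,lid2case(p[3],hasp2lid(p[4],X)))
q=lambda a,b:(225+(a-396)/2.8,120+b/2.8)
obs=[(s,L((-.163,0,.04)),(370,175)),(d,L((-.163,0,.04)),(290,147)),(d,H((0,0,0)),(282,156)),(s,H((0,0,0)),(369,179)),
(d,C((-.104,-.02,.105)),(295,194)),(d,C((-.104,.016,.105)),(281,194)),(d,C((0,0,0)),(291,208)),
(d,C((-.07,.14,0)),q(453,278)),(d,C((-.07,-.14,0)),q(710,285)),
(s,L((-.163,-.14,.04)),(331.7,196)),(s,L((-.163,.14,.04)),(411,164)),(s,L((-.003,-.14,.04)),(360,239)),(s,L((-.003,.14,.04)),(440.6,197)),
(d,L((-.163,.14,-.004)),q(425,117)),(d,L((-.163,-.14,-.004)),q(730,126)),
(d,H((0,0,-.118)),q(553,43)),(s,H((0,0,-.118)),(363,141))]
f=lambda p:np.concatenate([proj(c,F(p))-np.array(u) for c,F,u in obs])
r=least_squares(f,[.62,-.085,-1.57,.3,2.5],loss='soft_l1')
print(r.x,r.cost);print(f(r.x).reshape(-1,2))
p=r.x; np.save('p.npy',p)
print('eye',case2w(p,(-.104,-.02,.105)),'hinge',obs[3][1](p),'tail',H((0,0,-.118))(p),'edge',obs[0][1](p),'shut edge',case2w(p,(-.08,0,.182)))
E
```

```text
[ 0.6147 -0.0915 -1.6345  0.3023  2.233 ] 41.50378317285335
[[ 2.4522  1.4209]
 [-2.1447  0.1453]
 [ 5.46    0.8368]
 [ 0.2514 -0.3559]
 [ 0.0587  2.7353]
 [ 0.5615  2.1097]
 [ 3.3638 -1.9677]
 [-3.0525 -1.3902]
 [ 3.426   1.0832]
 [-0.2961 -0.8772]
 [-0.2863 -5.0114]
 [ 1.5373  4.0874]
 [ 0.8627  5.3399]
 [-0.3906 -0.0705]
 [-2.5493  1.0415]
 [ 0.2867 -0.478 ]
 [-4.8171 -0.376 ]]
eye [0.6014 0.0135 0.105 ] hinge [ 0.6194 -0.0176  0.2077] tail [0.6237 0.0495 0.3047] edge [ 0.6186 -0.031   0.2287] shut edge [ 0.6198 -0.0117  0.182 ]
```

Emit:
apply_moves:
  commands:
    - [0, 0, -0.13, 0.02, -0.04, 0.02, 0]
    - [0, 0, -0.26, 0.045, -0.08, 0.04, 0]
    - [0, 0, -0.39, 0.07, -0.12, 0.06, 0]
    - [0, 0, -0.52, 0.1, -0.16, 0.08, 0]
    - [0, 0, -0.65, 0.125, -0.2, 0.1, 0]

```text
time: 2.65
tool_pos: [0.3217, 0.3167, 0.3034]
ee_rot: [3.141, 0.0, 2.115]
wrist_force: [1.2, 0.3, 0.1]
width: 0.0572
finger_force: 0.0
```

Emit:
apply_moves:
  commands:
    - [0, 0, -0.13, 0.02, -0.04, 0, 0]
    - [0, 0, -0.26, 0.045, -0.08, 0, 0]
    - [0, 0, -0.39, 0.07, -0.12, 0, 0]
    - [0, 0, -0.52, 0.1, -0.16, 0, 0]
    - [0, 0, -0.61, 0.125, -0.19, 0, 0]

```text
time: 3.15
tool_pos: [0.4471, 0.1259, 0.3029]
ee_rot: [3.14, 0.0, 1.504]
wrist_force: [-0.8, 0.7, 0.4]
width: 0.0173
finger_force: 0.0
```

Emit:
apply_moves:
  commands:
    - [0, 0, 0, 0.02, -0.04, 0, 0]
    - [0, 0, 0, 0.04, -0.08, 0, 0]
    - [0, 0, 0, 0.06, -0.12, 0, 0]
    - [0, 0, 0, 0.083, -0.158, 0, 0]
    - [0, 0, 0, 0.083, -0.158, 0, 0]

```text
time: 3.65
tool_pos: [0.5306, -0.0341, 0.3007]
ee_rot: [-3.14, 0.001, 1.503]
wrist_force: [0.1, 0.8, -0.5]
width: 0.0004
finger_force: 0.0
```

```bash
python3 - <<'E'
from h import *
np.set_printoptions(precision=4,suppress=True)
o=get_obs();print({k:o[k] for k in('time','joint_positions','tool_pos','ee_rot','wrist_force','width')})
s=snap('wrist','w1.png');
for q in ['lid_edge','hasp_hinge','eye','pin_grip']: print(q,[(np.round(x['pixel']).tolist(),round(x['score'],2)) for x in place_of('wrist',q)[:3]])
E
```

```text
{'time': 3.65, 'joint_positions': array([-0.1698,  0.049 ,  1.2241, -0.0017,  1.8704, -0.1028]), 'tool_pos': array([ 0.5306, -0.0341,  0.3007]), 'ee_rot': array([-3.1396,  0.0014,  1.5033]), 'wrist_force': array([ 0.0867,  0.7876, -0.515 ]), 'width': 0.00036594475817078336}
lid_edge [([425.0, 193.0], 0.57), ([408.0, 137.0], 0.27)]
hasp_hinge [([422.0, 177.0], 0.94)]
eye [([383.0, 137.0], 0.7), ([270.0, 214.0], 0.4)]
pin_grip [([310.0, 12.0], 0.84), ([228.0, 65.0], 0.64)]
```

View pics/w1.png

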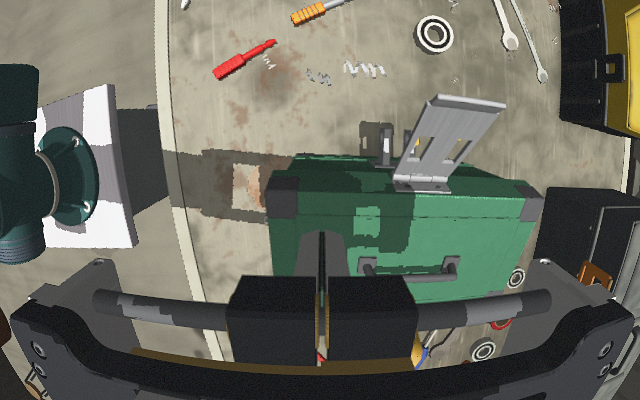

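Emit:
apply_moves:
  commands:
    - [0, 0, 0, 0, -0.01, -0.03, 0]
    - [0, 0, 0, 0, -0.01, -0.06, 0]
    - [0, 0, 0, 0, -0.01, -0.075, 0]
    - [0, 0, 0, 0, -0.01, -0.085, 0]
    - [0, 0, 0, 0, -0.01, -0.095, 0]

```text
time: 4.4
tool_pos: [0.5297, -0.0384, 0.2091]
ee_rot: [3.138, -0.001, 1.512]
wrist_force: [-0.1, 2.6, 4.0]
width: 0.0001
finger_force: 1.9
```

Emit:
apply_moves:
  commands:
    - [0, 0, 0, 0, 0, -0.008, 0]
    - [0, 0, 0, 0, 0, -0.014, 0]
    - [0, 0, 0, 0, 0, -0.018, 0]
    - [0, 0, 0, 0, 0, -0.022, 0]
    - [0, 0, 0, 0, 0, -0.024, 0]

```text
time: 4.9
tool_pos: [0.5292, -0.0398, 0.1832]
ee_rot: [-3.142, 0.0, 1.51]
wrist_force: [-0.1, 1.6, 2.4]
width: 0.0006
finger_force: 1.2
```

Emit:
apply_moves:
  commands:
    - [0, 0, 0, 0, 0, -0.002, 0]
    - [0, 0, 0, 0, 0, -0.004, 0]
    - [0, 0, 0, 0, 0, -0.005, 0]
    - [0, 0, 0, 0, 0, -0.006, 0]
    - [0, 0, 0, 0, 0, -0.006, 0]

```text
time: 5.4
tool_pos: [0.5292, -0.0398, 0.1821]
ee_rot: [3.138, 0.001, 1.51]
wrist_force: [-5.1, 2.8, 16.6]
width: 0.0006
finger_force: 8.2
```

Emit:
apply_moves:
  commands:
    - [0, 0, 0, 0, 0, 0.04, 0]
    - [0, 0, 0, 0, 0, 0.09, 0]
    - [0, 0, 0, 0.01, 0.02, 0.135, 0]
    - [0, 0, 0, 0.02, 0.06, 0.135, 0]
    - [0, 0, 0, 0.03, 0.06, 0.135, 0]

```text
time: 5.9
tool_pos: [0.5598, 0.0229, 0.3145]
ee_rot: [3.138, -0.0, 1.514]
wrist_force: [-0.1, 0.6, 0.2]
width: 0.0003
finger_force: 0.0
```

```bash
python3 - <<'E'
from fit import *
np.set_printoptions(precision=4,suppress=True)
C=lambda X:lambda p:case2w(p,X)
H=lambda X:lambda p:case2w(p,lid2case(0,hasp2lid(p[3],X)))
P={'case':C((0,0,0)),'lid_edge':C((-.08,0,.182)),'hasp_hinge':H((0,0,0)),'eye':C((-.104,-.02,.105)),'ball_catch':C((-.104,.016,.105))}
obs=[]
p0=np.array([.6147,-.0915,-1.6345,2.23])
for c in ('scene','side','wrist'):
    s=snap(c,c+'2.png'); w=c=='wrist'
    for q,F in P.items():
        r=[x for x in place_of(c,q) if np.linalg.norm(proj(s,F(p0),w)-x['pixel'])<(45 if w else 12)]
        for x in r[:1]: obs.append((c,q,s,w,F,np.array(x['pixel']),x['score']))
f=lambda p:np.concatenate([(proj(s,F(p),w)-u)*sc/(2 if w else 1) for c,q,s,w,F,u,sc in obs])
r=least_squares(f,p0,loss='soft_l1')
print(r.x)
for (c,q,s,w,F,u,sc) in obs: print(c,q,u,round(sc,2),'res',proj(s,F(r.x),w)-u)
np.save('p.npy',r.x); p=r.x
print('eye',P['eye'](p),'tail',H((0,0,-.118))(p),'front',case2w(p,(-.08,0,.182)))
d=cv2.resize(cv2.imread('pics/side2.png')[120:230,215:365],None,fx=3,fy=3,interpolation=3)
w=cv2.imread('pics/wrist2.png')[:330,160:640][:, :346]
O=np.zeros((330,800,3),np.uint8);O[:,:450]=d;O[:,450:796]=w;cv2.imwrite('pics/c2.png',O)
E
```

```text
[ 0.6196 -0.0919 -1.6384  2.23  ]
scene case [379.3 237.3] 0.89 res [-0.0328  1.2345]
scene hasp_hinge [367.7 187.2] 0.94 res [-0.6248 -0.2405]
side case [293.2 208.8] 0.74 res [-0.4669 -2.8497]
side lid_edge [286.6 162.3] 0.64 res [-0.994  4.254]
side hasp_hinge [284.9 174.9] 0.54 res [0.7585 0.8469]
side eye [296.2 194.5] 0.61 res [-3.114   2.1561]
side ball_catch [280.1 196.2] 0.9 res [-0.4937 -0.1983]
wrist lid_edge [384.4 218.1] 0.88 res [0.3254 0.4313]
wrist hasp_hinge [383.5 208.6] 0.55 res [-2.5099 -2.1572]
wrist eye [361.1 179. ] 0.75 res [-2.3729  2.7184]
eye [0.6066 0.0133 0.105 ] tail [0.6317 0.0875 0.2303] front [ 0.625 -0.012  0.182]
```

View pics/c2.png

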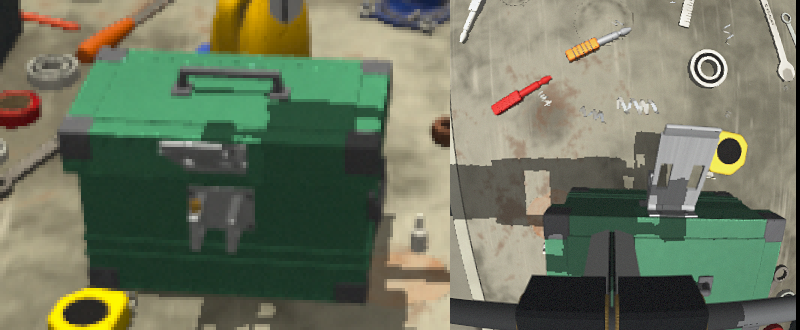

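Emit:
apply_moves:
  commands:
    - [0, 0, 0, 0.035, 0.03, -0.02, 0]
    - [0, 0, 0, 0.07, 0.06, -0.045, 0]
    - [0, 0, 0, 0.07, 0.062, -0.07, 0]
    - [0, 0, 0, 0.07, 0.062, -0.09, 0]
    - [0, 0, 0, 0.07, 0.062, -0.105, 0]

```text
time: 7.3
tool_pos: [0.6288, 0.0827, 0.2053]
ee_rot: [-3.139, 0.0, 1.511]
wrist_force: [0.7, -1.0, 0.6]
width: 0.0002
finger_force: 0.2
```

Emit:
apply_moves:
  commands:
    - [-0.1, 0, 0, 0, 0.001, -0.015, 0]
    - [-0.2, 0, 0, 0, 0.002, -0.03, 0]
    - [-0.32, 0.02, 0, 0, 0.004, -0.045, 0]
    - [-0.46, 0.03, 0, 0, 0.004, -0.06, 0]
    - [-0.6, 0.04, 0, 0, 0.004, -0.075, 0]

```text
time: 7.8
tool_pos: [0.6301, 0.0862, 0.1347]
ee_rot: [3.139, 0.606, 1.507]
wrist_force: [0.2, -0.9, 0.4]
width: 0.0005
finger_force: 0.3
```

Emit:
apply_moves:
  commands:
    - [-0.1, 0.01, 0, 0, 0, -0.015, 0]
    - [-0.2, 0.01, 0, 0, -0.01, -0.033, 0]
    - [-0.3, 0.02, 0, 0, -0.022, -0.05, 0]
    - [-0.36, 0.02, 0, 0, -0.036, -0.065, 0]
    - [-0.36, 0.02, 0, 0, -0.05, -0.076, 0]

```text
time: 8.3
tool_pos: [0.6279, 0.0367, 0.0531]
ee_rot: [-3.131, 0.964, 1.519]
wrist_force: [-0.2, 0.8, 0.7]
width: -0.0
finger_force: 0.5
```

Emit:
apply_moves:
  commands:
    - [0, 0, 0, 0, -0.01, -0.005, 0]
    - [0, 0, 0, 0, -0.018, -0.007, 0]
    - [0, 0, 0, 0, -0.024, -0.009, 0]
    - [0, 0, 0, 0, -0.028, -0.009, 0]
    - [0, 0, 0, 0, -0.031, -0.009, 0]

```text
time: 8.8
tool_pos: [0.6295, 0.0049, 0.0489]
ee_rot: [3.139, 0.961, 1.505]
wrist_force: [-0.8, 1.4, 0.3]
width: 0.0007
finger_force: 0.5
```

```bash
python3 - <<'E'
from fit import *
np.set_printoptions(precision=4,suppress=True)
o=get_obs();print({k:o[k] for k in('time','joint_positions','tool_pos','ee_rot','wrist_force','width')})
s=snap('side','side3.png');w=snap('wrist','wrist3.png')
d=cv2.resize(cv2.imread('pics/side3.png')[120:230,215:365],None,fx=3,fy=3,interpolation=3)
w=cv2.imread('pics/wrist3.png')[:330,160:640][:, :346]
O=np.zeros((330,800,3),np.uint8);O[:,:450]=d;O[:,450:796]=w;cv2.imwrite('pics/c3.png',O)
E
```

```text
{'time': 8.8, 'joint_positions': array([ 0.3436,  0.6455,  1.2649, -0.8602,  1.6852,  0.5134]), 'tool_pos': array([0.6295, 0.0049, 0.0489]), 'ee_rot': array([3.1389, 0.9607, 1.5053]), 'wrist_force': array([-0.8447,  1.3941,  0.2713]), 'width': 0.0006850325605941692}
```

View pics/c3.png

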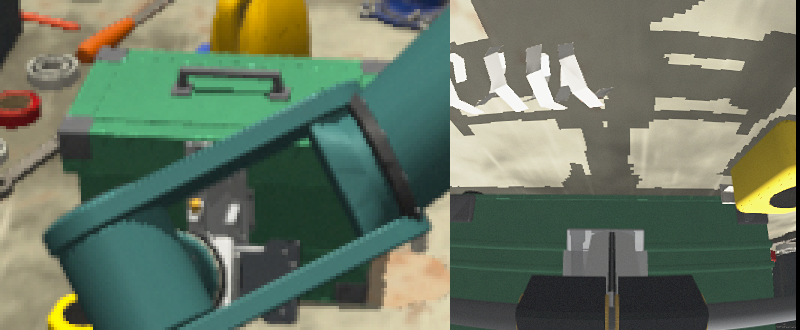

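Emit:
apply_moves:
  commands:
    - [0, 0, 0, 0, -0.002, 0, 0]
    - [0, 0, 0, 0, -0.004, 0, 0]
    - [0, 0, 0, 0, -0.006, 0, 0]
    - [0, 0, 0, 0, -0.007, 0, 0]
    - [0, 0, 0, 0, -0.008, 0, 0]

```text
time: 9.4
tool_pos: [0.6295, 0.0011, 0.0481]
ee_rot: [3.14, 0.957, 1.509]
wrist_force: [-3.1, 16.2, 5.9]
width: 0.0005
finger_force: 7.9
```

```bash
python3 - <<'E'
from h import *
Rc=R.from_euler('xyz',[3.14,.957,1.509]);Rt=R.from_euler('xyz',[np.pi,0,.31])
v=(Rt*Rc.inv()).as_rotvec();print(v,np.linalg.norm(v))
E
```

```text
[ 0.80030749 -0.62081629 -1.10242829] 1.497081518035366
```

Emit:
apply_moves:
  commands:
    - [0, 0, 0, 0, 0.04, 0.015, 0]
    - [0.07, -0.055, -0.1, -0.005, 0.08, 0.04, 0]
    - [0.14, -0.11, -0.2, -0.02, 0.11, 0.07, 20]
    - [0.21, -0.165, -0.3, -0.04, 0.14, 0.1, 60]
    - [0.28, -0.22, -0.39, -0.055, 0.17, 0.13, 60]

```text
time: 9.9
tool_pos: [0.5736, 0.1686, 0.1786]
ee_rot: [2.972, 0.625, 0.988]
wrist_force: [0.2, -0.2, 0.8]
width: 0.0213
finger_force: 0.0
```

Emit:
apply_moves:
  commands:
    - [0.07, -0.055, -0.1, -0.02, 0.02, 0.01, 60]
    - [0.14, -0.11, -0.2, -0.035, 0.04, 0.02, 60]
    - [0.21, -0.165, -0.3, -0.055, 0.04, 0.02, 60]
    - [0.28, -0.22, -0.39, -0.055, 0.04, 0.02, 60]
    - [0.36, -0.28, -0.5, -0.055, 0.04, 0.02, 60]

```text
time: 10.4
tool_pos: [0.5191, 0.2078, 0.198]
ee_rot: [3.049, 0.178, 0.51]
wrist_force: [0.1, -0.3, 0.1]
width: 0.0559
finger_force: 0.0
```

Emit:
apply_moves:
  commands:
    - [0.07, -0.055, -0.1, 0, 0, 0, 60]
    - [0.16, -0.12, -0.215, 0, 0, 0, 60]
    - [0.16, -0.12, -0.215, 0, 0, 0, 60]
    - [0.16, -0.12, -0.215, 0, 0, 0, 60]
    - [0.16, -0.12, -0.215, 0, 0, 0, 60]

```text
time: 10.9
tool_pos: [0.5193, 0.2076, 0.1974]
ee_rot: [-3.136, 0.009, 0.309]
wrist_force: [0.0, -1.3, 0.5]
width: 0.0564
finger_force: 0.0
```

```bash
python3 - <<'E'
from fit import *
np.set_printoptions(precision=4,suppress=True)
o=get_obs();print({k:o[k] for k in('time','joint_positions','tool_pos','ee_rot','wrist_force','width')})
S={c:snap(c,c+'4.png') for c in('scene','side','wrist')}
for q in ['pin_grip','pin_shoulder','pin_nose']:
  for c in S:
    print(q,c,[(np.round(x['pixel']).tolist(),round(x['score'],2),onz(S[c],x['pixel'],.009,c=='wrist')[:2]) for x in place_of(c,q)[:4]])
d=cv2.resize(cv2.imread('pics/side4.png')[120:220,235:355],None,fx=2.8,fy=2.8,interpolation=3)
w=cv2.imread('pics/wrist4.png')[:330,100:564]
O=np.zeros((330,800,3),np.uint8);O[:280,:336]=d;O[:,336:800]=w;cv2.imwrite('pics/c4.png',O)
E
```

```text
{'time': 10.9, 'joint_positions': array([0.2759, 0.1166, 1.3547, 0.0049, 1.6798, 1.5381]), 'tool_pos': array([0.5193, 0.2076, 0.1974]), 'ee_rot': array([-3.1364,  0.0094,  0.3091]), 'wrist_force': array([ 0.0412, -1.3117,  0.4569]), 'width': 0.05637423087397475}
pin_grip scene [([240.0, 192.0], 0.66, array([0.3561, 0.3261])), ([281.0, 223.0], 0.64, array([0.3969, 0.1315])), ([300.0, 192.0], 0.55, array([0.5201, 0.208 ])), ([279.0, 174.0], 0.46, array([0.5074, 0.3199]))]
pin_grip side [([324.0, 312.0], 0.76, array([0.5193, 0.3236])), ([378.0, 256.0], 0.64, array([0.3863, 0.1333])), ([399.0, 314.0], 0.58, array([0.3535, 0.3258])), ([325.0, 275.0], 0.54, array([0.519 , 0.2069]))]
pin_grip wrist [([202.0, 264.0], 0.94, array([0.356 , 0.3331])), ([323.0, 176.0], 0.88, array([0.5255, 0.2083])), ([346.0, 279.0], 0.81, array([0.401 , 0.1353]))]
pin_shoulder scene [([271.0, 169.0], 0.64, array([0.4994, 0.3591])), ([285.0, 216.0], 0.51, array([0.4254, 0.1501])), ([306.0, 184.0], 0.47, array([0.5599, 0.2272])), ([238.0, 195.0], 0.47, array([0.3447, 0.318 ]))]
pin_shoulder side [([338.0, 320.0],
[... 279 characters left out ...]
.4217, 0.1492])), ([217.0, 277.0], 0.81, array([0.3446, 0.3072])), ([213.0, 170.0], 0.78, array([0.4916, 0.343 ]))]
pin_nose scene [([259.0, 172.0], 0.73, array([0.4568, 0.372 ])), ([243.0, 208.0], 0.66, array([0.3285, 0.2561])), ([296.0, 204.0], 0.6, array([0.4813, 0.1729])), ([314.0, 178.0], 0.46, array([0.5963, 0.2343]))]
pin_nose side [([293.0, 282.0], 0.86, array([0.5933, 0.2317])), ([356.0, 334.0], 0.76, array([0.4502, 0.3826])), ([342.0, 264.0], 0.62, array([0.4784, 0.1673]))]
pin_nose wrist [([175.0, 192.0], 0.97, array([0.4476, 0.389 ])), ([321.0, 111.0], 0.9, array([0.5988, 0.235 ])), ([342.0, 224.0], 0.9, array([0.474 , 0.1677])), ([536.0, 149.0], 0.23, array([ 0.6585, -0.062 ]))]
```

View pics/c4.png

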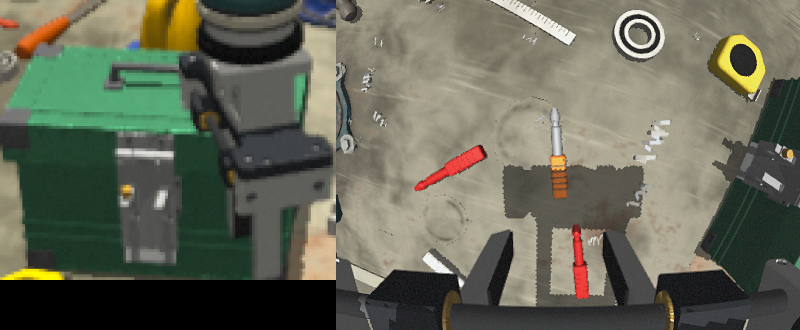

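Emit:
apply_moves:
  commands:
    - [0, 0, 0.02, 0.003, 0.001, -0.05, 60]
    - [0, 0, 0.02, 0.003, 0.001, -0.1, 60]
    - [0, 0, 0.02, 0.003, 0.001, -0.15, 60]
    - [0, 0, 0.02, 0.003, 0.001, -0.18, 60]
    - [0, 0, 0.02, 0.003, 0.001, -0.193, 60]

```text
time: 12.0
tool_pos: [0.5191, 0.2074, 0.0004]
ee_rot: [-3.135, 0.016, 0.327]
wrist_force: [-0.3, 0.1, 6.0]
width: 0.0565
finger_force: 4.1
```

Emit:
apply_moves:
  commands:
    - [0, 0, 0, 0, 0, 0, 60]
    - [0, 0, 0, 0, 0, 0, 0]
    - [0, 0, 0, 0, 0, 0, 0]
    - [0, 0, 0, 0, 0, 0, 0]
    - [0, 0, 0, 0, 0, 0, 0]

```text
time: 12.5
tool_pos: [0.5228, 0.2085, 0.0057]
ee_rot: [-3.136, 0.006, 0.327]
wrist_force: [0.1, -1.4, -0.0]
width: 0.0278
finger_force: 0.0
```

Emit:
apply_moves:
  commands:
    - [0, 0, 0, 0, 0, 0, 0]
    - [0, 0, 0, 0, 0, 0.03, 0]
    - [0, 0, 0, 0, 0, 0.08, 0]
    - [0, 0, 0, 0, 0, 0.13, 0]
    - [0, 0, 0, 0, 0, 0.13, 0]

```text
time: 13.0
tool_pos: [0.5269, 0.2097, 0.144]
ee_rot: [-3.137, -0.009, 0.327]
wrist_force: [1.5, 0.4, -0.6]
width: 0.0179
finger_force: 30.0
```

```bash
python3 - <<'E'
from fit import *
np.set_printoptions(precision=4,suppress=True)
o=get_obs();print({k:o[k] for k in('time','joint_positions','tool_pos','ee_rot','wrist_force','width')})
p=np.load('p.npy');yc=p[2]+np.pi/2;print('pin yaw target',yc,'eye',case2w(p,(-.104,-.02,.105)))
S={c:snap(c,c+'5.png') for c in('scene','side','wrist')}
T=R.from_euler('xyz',o['ee_rot']);tp=np.array(o['tool_pos'])
for q in ['pin_grip','pin_shoulder','pin_nose']:
  rs=[]
  for c in S:
    # expected along tool x in +-; take plausible nearest
    e=tp+T.apply([{'pin_grip':0,'pin_shoulder':.026,'pin_nose':.082}[q],0,-.007]); u=proj(S[c],e,c=='wrist')
    r=[x for x in place_of(c,q) if np.linalg.norm(np.array(x['pixel'])-u)<(40 if c=='wrist' else 12)]
    if r: rs.append(ray(S[c],r[0]['pixel'],c=='wrist')); print(q,c,u,r[0]['pixel'],round(r[0]['score'],2))
  if len(rs)>1:
    X,e=tri(rs);print(q,'tool frame',T.inv().apply(X-tp),np.array(e))
E
```

```text
{'time': 13.0, 'joint_positions': array([0.2754, 0.138 , 1.437 , 0.0055, 1.5584, 1.5188]), 'tool_pos': array([0.5269, 0.2097, 0.144 ]), 'ee_rot': array([-3.1365, -0.0085,  0.3273]), 'wrist_force': array([ 1.4725,  0.3542, -0.5634]), 'width': 0.017877594642651227}
pin yaw target -0.06757930070747142 eye [0.6066 0.0133 0.105 ]
pin_grip scene [300.2367 160.9119] [298.8, 162.1] 0.44
pin_grip side [321.3094 229.4512] [319.0, 230.5] 0.76
pin_grip wrist [320.9992 247.0522] [322.5, 238.6] 0.77
pin_grip tool frame [ 0.0019 -0.0005 -0.0023] [0.0057 0.0041 0.0019]
pin_shoulder scene [305.2009 156.3134] [306.5, 154.3] 0.66
pin_shoulder side [310.1725 231.5613] [310.7, 233.4] 0.73
pin_shoulder wrist [320.9627 203.93  ] [322.0, 198.6] 0.56
pin_shoulder tool frame [ 0.0296 -0.0014 -0.0076] [0.0046 0.0053 0.002 ]
pin_nose scene [315.6042 146.6765] [316.3, 147.8] 0.56
pin_nose wrist [320.9059 100.4569] [321.0, 105.5] 0.57
pin_nose tool frame [ 0.0806  0.0015 -0.0039] [0.0019 0.0019]
```

```bash
python3 - <<'E'
from fit import *
np.set_printoptions(precision=4,suppress=True)
o=get_obs();print({k:o[k] for k in('time','joint_positions','tool_pos','ee_rot','wrist_force','width')})
p=np.load('p.npy');yc=p[2]+np.pi/2;eye=case2w(p,(-.104,-.02,.105))
Rc=R.from_euler('xyz',o['ee_rot']);Rt=R.from_euler('z',yc)*R.from_euler('x',-.61)*R.from_euler('x',np.pi)
print('rotvec',(Rt*Rc.inv()).as_rotvec())
for g in (.06,.02,.005): 
  t=eye-Rt.apply([.083+g,0,-.0035]);print(g,t,t-o['tool_pos'])
E
```

```text
{'time': 13.6, 'joint_positions': array([0.2753, 0.1451, 1.4491, 0.0054, 1.5573, 1.5188]), 'tool_pos': array([0.5218, 0.2082, 0.1339]), 'ee_rot': array([-3.1356,  0.0096,  0.3273]), 'wrist_force': array([ 0.0934,  0.4859, -1.3223]), 'width': 0.017922372438322412}
rotvec [-0.6134 -0.0895 -0.3792]
0.06 [0.4638 0.0209 0.1021] [-0.058  -0.1873 -0.0318]
0.02 [0.5037 0.0182 0.1021] [-0.0181 -0.19   -0.0318]
0.005 [0.5187 0.0172 0.1021] [-0.0031 -0.191  -0.0318]
```

Emit:
apply_moves:
  commands:
    - [-0.08, -0.01, -0.05, -0.01, -0.025, 0, 0]
    - [-0.19, -0.03, -0.12, -0.025, -0.06, 0, 0]
    - [-0.3, -0.045, -0.19, -0.04, -0.095, 0, 0]
    - [-0.42, -0.06, -0.26, -0.055, -0.12, -0.01, 0]
    - [-0.53, -0.075, -0.33, -0.058, -0.14, -0.02, 0]

```text
time: 14.1
tool_pos: [0.4634, 0.0676, 0.1157]
ee_rot: [2.612, 0.013, -0.02]
wrist_force: [0.4, 0.3, -1.5]
width: 0.0177
finger_force: 30.0
```

Emit:
apply_moves:
  commands:
    - [-0.085, -0.012, -0.05, 0, -0.02, -0.005, 0]
    - [-0.085, -0.012, -0.05, 0, -0.035, -0.01, 0]
    - [-0.085, -0.012, -0.05, 0, -0.047, -0.012, 0]
    - [-0.085, -0.012, -0.05, 0, -0.047, -0.012, 0]
    - [-0.085, -0.012, -0.05, 0, -0.047, -0.012, 0]

```text
time: 14.6
tool_pos: [0.4646, 0.0209, 0.1036]
ee_rot: [2.532, -0.002, -0.07]
wrist_force: [-0.1, -0.4, -0.3]
width: 0.0178
finger_force: 30.0
```

```bash
cat > chk.py <<'E'
from fit import *
np.set_printoptions(precision=4,suppress=True)
p=np.load('p.npy');yc=p[2]+np.pi/2;eye=case2w(p,(-.104,-.02,.105))
S={c:snap(c,c+'6.png') for c in('scene','side','wrist')}
o=get_obs();print({k:o[k] for k in('time','joint_positions','tool_pos','ee_rot','wrist_force','width')})
Rc=R.from_euler('xyz',o['ee_rot']);Rt=R.from_euler('z',yc)*R.from_euler('x',-.61)*R.from_euler('x',np.pi)
print('rotvec',(Rt*Rc.inv()).as_rotvec())
n=o['tool_pos']+Rc.apply([.083,0,-.0035]); e=R.from_euler('z',-p[2]).apply(n-eye); print('nose-eye case axes',e)
E
python3 - <<'E'
from chk import *
for q,X in (('pin_nose',n),('pin_shoulder',o['tool_pos']+Rc.apply([.027,0,-.0035])),('eye',eye),('ball_catch',case2w(p,(-.104,.016,.105))),('pin_grip',o['tool_pos']+Rc.apply([.001,0,-.0035]))):
  for c in S: print(q,c,proj(S[c],X,c=='wrist'),[(np.round(x['pixel'],1).tolist(),round(x['score'],2)) for x in place_of(c,q)[:3]])
d=cv2.resize(cv2.imread('pics/side6.png')[140:240,250:370],None,fx=2.8,fy=2.8,interpolation=3)
w=cv2.imread('pics/wrist6.png')[:330,100:564]
O=np.zeros((330,800,3),np.uint8);O[:280,:336]=d;O[:,336:800]=w;cv2.imwrite('pics/c6.png',O)
E
```

```text
{'time': 14.75, 'joint_positions': array([ 0.327 ,  0.1294,  1.6605, -0.5578,  1.6069,  2.0194]), 'tool_pos': array([0.4646, 0.0215, 0.1035]), 'ee_rot': array([ 2.5318, -0.0014, -0.0684]), 'wrist_force': array([-0.5784,  0.1268, -1.1096]), 'width': 0.017517875851725623}
rotvec [-0.0001  0.0014  0.0008]
nose-eye case axes [-0.0006 -0.0592  0.0014]
pin_nose scene [341.1814 204.6068] [([257.2, 167.2], 0.65), ([243.4, 207.8], 0.55), ([296.9, 203.1], 0.5)]
pin_nose side [315.3799 197.412 ] [([341.1, 263.2], 0.83), ([412.1, 290.5], 0.72), ([354.6, 334.7], 0.64)]
pin_nose wrist [320.6375 107.2237] [([89.6, 238.1], 0.81), ([321.5, 101.9], 0.8)]
pin_shoulder scene [325.5482 211.8568] [([237.3, 195.2], 0.66), ([285.5, 211.3], 0.61), ([273.0, 171.3], 0.56)]
pin_shoulder side [336.6791 198.4783] [([337.4, 320.3], 0.93), ([402.5, 307.4], 0.57), ([362.1, 258.0], 0.51)]
pin_shoulder wrist [320.7825 203.8477] [([131.2, 292.5], 0.7), ([321.8, 197.4], 0.6), ([22.2, 393.4], 0.57)]
eye scene [357.343  197.5834] [([318.0, 216.3], 0.55)]
eye side [293.086  196.6561] [([294.9, 194.9], 0.84)]
eye wrist [319.7953   8.676 ] [([321.4, 8.5], 0.64)]
ball_catch scene [366.8991 193.1497] []
ball_catch side [279.6063 196.0017] [([279.8, 191.2], 0.97)]
ball_catch wrist [319.7113 -42.673 ] []
pin_grip scene [318.1475 215.289 ] [([319.0, 217.1], 0.48), ([279.2, 219.2], 0.46), ([281.4, 174.0], 0.42)]
pin_grip side [346.6251 198.9763] [([325.1, 311.2], 0.83), ([398.7, 314.0], 0.73), ([373.5, 256.9], 0.58)]
pin_grip wrist [320.8585 244.5598] [([320.8, 239.1], 0.9), ([4.5, 387.2], 0.8), ([151.4, 307.6], 0.79)]
```

View pics/c6.png

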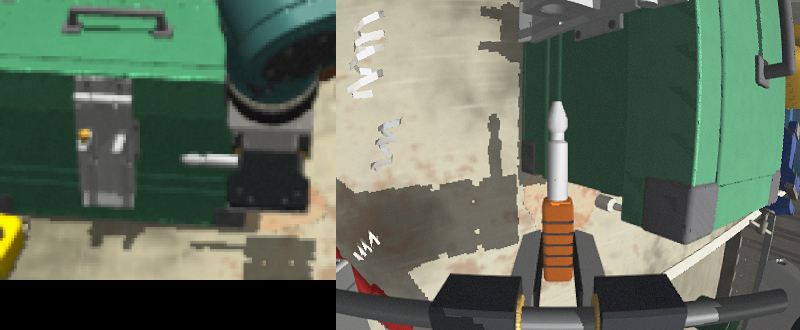

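Emit:
apply_moves:
  commands:
    - [0, 0, 0, 0.015, -0.001, 0, 0]
    - [0, 0, 0, 0.03, -0.002, -0.001, 0]
    - [0, 0, 0, 0.04, -0.003, -0.001, 0]
    - [0, 0, 0, 0.045, -0.003, -0.001, 0]
    - [0, 0, 0, 0.045, -0.003, -0.001, 0]

```text
time: 16.0
tool_pos: [0.5093, 0.0182, 0.1015]
ee_rot: [2.53, 0.001, -0.069]
wrist_force: [-0.3, 0.8, -0.9]
width: 0.0178
finger_force: 30.0
```

```bash
python3 - <<'E'
from chk import *
for q,X in (('pin_nose',n),('eye',eye),('ball_catch',case2w(p,(-.104,.016,.105)))):
  for c in S: print(q,c,proj(S[c],X,c=='wrist'),[(np.round(x['pixel'],1).tolist(),round(x['score'],2)) for x in place_of(c,q)[:3]])
d=cv2.resize(cv2.imread('pics/side6.png')[160:230,260:340],None,fx=5,fy=5,interpolation=3)
w=cv2.resize(cv2.imread('pics/wrist6.png')[:175,220:420],None,fx=2,fy=2,interpolation=3)
O=np.zeros((350,800,3),np.uint8);O[:,:400]=d;O[:,400:]=w;cv2.imwrite('pics/c7.png',O)
E
```

```text
{'time': 16.15, 'joint_positions': array([ 0.2969,  0.2155,  1.5651, -0.5658,  1.6016,  1.9879]), 'tool_pos': array([0.5086, 0.0183, 0.1015]), 'ee_rot': array([ 2.5303,  0.0011, -0.0683]), 'wrist_force': array([ 0.6791,  0.6017, -1.857 ]), 'width': 0.017661994327829427}
rotvec [ 0.0013 -0.0012  0.0007]
nose-eye case axes [-0.0004 -0.0151 -0.0007]
pin_nose scene [353.2017 199.5476] [([244.0, 207.6], 0.7), ([295.6, 204.1], 0.56), ([257.7, 167.1], 0.44)]
pin_nose side [298.7591 197.2386] [([354.8, 334.5], 0.88), ([413.1, 290.9], 0.72), ([298.9, 196.7], 0.65)]
pin_nose wrist [321.0391 107.2495] [([320.1, 101.1], 0.77), ([322.5, 238.6], 0.51)]
eye scene [357.343  197.5834] []
eye side [293.086  196.6561] [([295.9, 193.9], 0.56)]
eye wrist [322.3179  80.6522] []
ball_catch scene [366.8991 193.1497] []
ball_catch side [279.6063 196.0017] [([278.3, 195.4], 0.59)]
ball_catch wrist [322.2674  20.2155] [([322.2, 21.1], 0.86)]
```

View pics/c7.png

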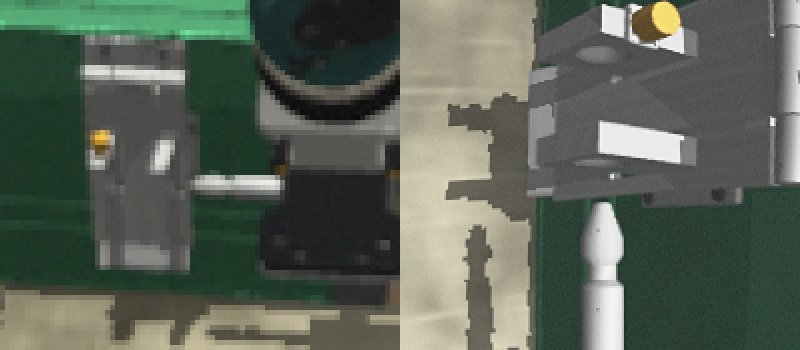

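Emit:
apply_moves:
  commands:
    - [0, 0, 0, 0.008, -0.0005, 0, 0]
    - [0, 0, 0, 0.014, -0.001, 0.0005, 0]
    - [0, 0, 0, 0.018, -0.0013, 0.0005, 0]
    - [0, 0, 0, 0.022, -0.0016, 0.0005, 0]
    - [0, 0, 0, 0.025, -0.0018, 0.0005, 0]

```text
time: 17.1
tool_pos: [0.5345, 0.0165, 0.102]
ee_rot: [2.53, 0.001, -0.068]
wrist_force: [0.1, 0.6, -0.7]
width: 0.0179
finger_force: 30.0
```

Emit:
apply_moves:
  commands:
    - [0, 0, 0, 0.002, 0, 0, 0]
    - [0, 0, 0, 0.004, -0.0003, 0, 0]
    - [0, 0, 0, 0.006, -0.0004, 0, 0]
    - [0, 0, 0, 0.008, -0.0005, 0, 0]
    - [0, 0, 0, 0.008, -0.0005, 0, 0]

```text
time: 17.6
tool_pos: [0.5423, 0.0159, 0.1021]
ee_rot: [2.53, 0.0, -0.068]
wrist_force: [0.1, -0.8, -0.7]
width: 0.0177
finger_force: 30.0
```

Emit:
apply_moves:
  commands:
    - [0, 0, 0, 0.003, -0.0002, 0, 0]
    - [0, 0, 0, 0.006, -0.0004, 0, 0]
    - [0, 0, 0, 0.009, -0.0006, 0, 0]
    - [0, 0, 0, 0.012, -0.0008, 0, 0]
    - [0, 0, 0, 0.014, -0.001, 0, 0]

```text
time: 18.1
tool_pos: [0.5564, 0.015, 0.1021]
ee_rot: [2.53, 0.001, -0.068]
wrist_force: [0.4, 0.9, -0.7]
width: 0.0177
finger_force: 30.0
```

Emit:
apply_moves:
  commands:
    - [0, 0, 0, 0.002, -0.0001, 0, 0]
    - [0, 0, 0, 0.004, -0.0003, 0, 0]
    - [0, 0, 0, 0.006, -0.0004, 0, 0]
    - [0, 0, 0, 0.008, -0.0005, 0, 0]
    - [0, 0, 0, 0.01, -0.0007, 0, 0]

```text
time: 18.6
tool_pos: [0.5628, 0.0147, 0.1016]
ee_rot: [2.53, 0.008, -0.072]
wrist_force: [-10.3, 4.2, 3.8]
width: 0.0177
finger_force: 30.0
```

Emit:
apply_moves:
  commands:
    - [0, 0, 0, 0.002, -0.0001, 0, 0]
    - [0, 0, 0, 0.004, -0.0003, 0, 0]
    - [0, 0, 0, 0.006, -0.0004, 0, 0]
    - [0, 0, 0, 0.007, -0.0005, 0, 0]
    - [0, 0, 0, 0.007, -0.0005, 0, 0]

```text
time: 19.1
tool_pos: [0.5739, 0.0139, 0.102]
ee_rot: [2.531, -0.001, -0.068]
wrist_force: [0.6, 1.4, -1.2]
width: 0.0178
finger_force: 30.0
```

Emit:
apply_moves:
  commands:
    - [0, 0, 0, 0.002, -0.0001, 0, 0]
    - [0, 0, 0, 0.004, -0.0003, 0, 0]
    - [0, 0, 0, 0.006, -0.0004, 0, 0]
    - [0, 0, 0, 0.007, -0.0005, 0, 0]
    - [0, 0, 0, 0.008, -0.0005, 0, 0]

```text
time: 19.6
tool_pos: [0.5759, 0.0139, 0.1019]
ee_rot: [2.529, 0.012, -0.074]
wrist_force: [-16.9, 6.6, 5.2]
width: 0.0177
finger_force: 30.0
```

Emit:
apply_moves:
  commands:
    - [0, 0, 0, 0.001, -0.0001, 0, 0]
    - [0, 0, 0, 0.002, -0.0001, 0, 0]
    - [0, 0, 0, 0.003, -0.0002, 0, 0]
    - [0, 0, 0, 0.004, -0.0003, 0, 0]
    - [0, 0, 0, 0.004, -0.0003, 0, 0]

```text
time: 20.1
tool_pos: [0.5762, 0.014, 0.1018]
ee_rot: [2.529, 0.019, -0.077]
wrist_force: [-22.8, 8.5, 8.8]
width: 0.0177
finger_force: 30.0
```

```bash
python3 - <<'E'
from chk import *
d=cv2.resize(cv2.imread('pics/side6.png')[160:230,260:340],None,fx=5,fy=5,interpolation=3)
w=cv2.resize(cv2.imread('pics/wrist6.png')[95:270,220:420],None,fx=2,fy=2,interpolation=3)
O=np.zeros((350,800,3),np.uint8);O[:,:400]=d;O[:,400:]=w;cv2.imwrite('pics/c8.png',O)
E
```

```text
{'time': 20.25, 'joint_positions': array([ 0.2559,  0.357 ,  1.3859, -0.57  ,  1.6305,  1.9312]), 'tool_pos': array([0.5762, 0.014 , 0.1018]), 'ee_rot': array([ 2.5286,  0.0187, -0.0773]), 'wrist_force': array([-22.9827,   8.4893,   9.1273]), 'width': 0.017964448736872713}
rotvec [ 0.0017 -0.0189  0.0097]
nose-eye case axes [ 0.0001  0.0527 -0.0019]
```

View pics/c8.png

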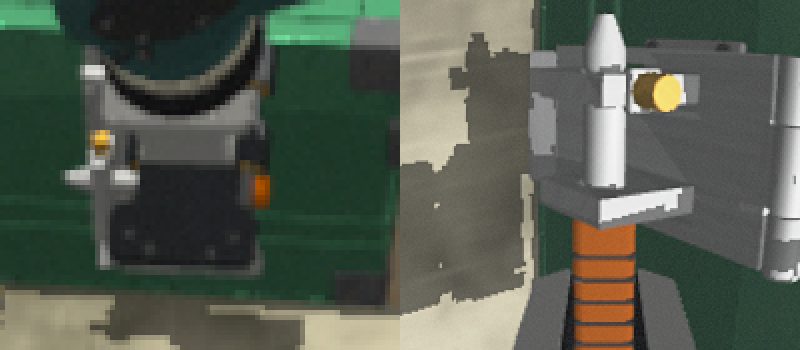

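Emit:
apply_moves:
  commands:
    - [0, 0, 0, -0.004, 0.0003, 0, 0]
    - [0, 0, 0, -0.007, 0.0005, 0, 0]
    - [0, 0, 0, -0.007, 0.0005, 0, 0]
    - [0, 0, 0, -0.007, 0.0005, 0, 8]
    - [0, 0, 0, -0.007, 0.0005, 0, 20]

```text
time: 20.75
tool_pos: [0.5781, 0.0134, 0.1022]
ee_rot: [2.53, 0.0, -0.068]
wrist_force: [0.1, 0.9, -0.4]
width: 0.0187
finger_force: 0.6
```

Emit:
apply_moves:
  commands:
    - [0, 0, 0, 0, 0, 0, 30]
    - [0, 0, 0, 0, 0, 0, 30]
    - [0, 0, 0, 0, 0, 0, 30]
    - [0, 0, 0, 0, 0, 0, 30]
    - [0, 0, 0, 0, 0, 0, 30]

```text
time: 21.25
tool_pos: [0.5783, 0.0133, 0.1022]
ee_rot: [2.53, 0.0, -0.068]
wrist_force: [-1.1, 0.0, -0.6]
width: 0.0282
finger_force: 0.0
```

Released with a small opening; now retreat along the tool axis and verify.

Emit:
apply_moves:
  commands:
    - [0, 0, 0, 0, 0.008, 0.012, 30]
    - [0, 0, 0, 0, 0.02, 0.029, 30]
    - [0, 0, 0, 0, 0.035, 0.05, 30]
    - [0, 0, 0, -0.02, 0.06, 0.085, 30]
    - [0, 0, 0, -0.05, 0.085, 0.11, 30]

```text
time: 21.75
tool_pos: [0.5286, 0.0994, 0.2148]
ee_rot: [2.531, -0.002, -0.069]
wrist_force: [-0.5, 0.2, 0.5]
width: 0.0284
finger_force: 0.0
```

Emit:
apply_moves:
  commands:
    - [0, 0, 0, -0.03, 0.02, 0.02, 30]
    - [0, 0, 0, -0.06, 0.04, 0.04, 30]
    - [0, 0, 0, -0.09, 0.06, 0.06, 30]
    - [0, 0, 0, -0.1, 0.08, 0.06, 30]
    - [0, 0, 0, -0.1, 0.08, 0.06, 30]

```text
time: 22.25
tool_pos: [0.4273, 0.181, 0.274]
ee_rot: [2.533, -0.002, -0.064]
wrist_force: [-0.6, 0.3, -0.1]
width: 0.0283
finger_force: 0.0
```

```bash
python3 - <<'E'
from chk import *
for q,X in (('pin_nose',eye+R.from_euler('z',p[2]).apply([0,.056,0])),('pin_shoulder',eye),('pin_grip',eye+R.from_euler('z',p[2]).apply([0,-.026,0]))):
  for c in ('side','wrist'):
    u=proj(S[c],X,c=='wrist');print(q,c,u,[(np.round(x['pixel'],1).tolist(),round(x['score'],2)) for x in place_of(c,q) if np.linalg.norm(x['pixel']-u)<30])
d=cv2.resize(cv2.imread('pics/side6.png')[150:220,250:330],None,fx=5,fy=5,interpolation=3)
w=cv2.imread('pics/wrist6.png')[:350,240:640]
O=np.zeros((350,800,3),np.uint8);O[:,:400]=d;O[:,400:]=w;cv2.imwrite('pics/c9.png',O)
E
```

```text
{'time': 22.4, 'joint_positions': array([ 0.6115,  0.1592,  1.2849, -0.5275,  2.0508,  2.0868]), 'tool_pos': array([0.4283, 0.1783, 0.2721]), 'ee_rot': array([ 2.5299,  0.0004, -0.0681]), 'wrist_force': array([ 0.3925,  0.1894, -0.6898]), 'width': 0.02824956516056268}
rotvec [ 0.0017 -0.0005  0.0005]
nose-eye case axes [-0.1546 -0.106   0.17  ]
pin_nose side [272.1467 195.6396] [([273.7, 192.6], 0.66)]
pin_nose wrist [343.5883  -3.1208] []
pin_shoulder side [293.086  196.6561] [([292.7, 196.5], 0.68), ([303.6, 196.8], 0.26)]
pin_shoulder wrist [343.9922  35.0558] [([342.7, 30.1], 0.85)]
pin_grip side [302.8635 197.1308] [([304.1, 201.0], 0.75)]
pin_grip wrist [344.1002  53.7973] [([346.6, 56.7], 0.86)]
```

View pics/c9.png

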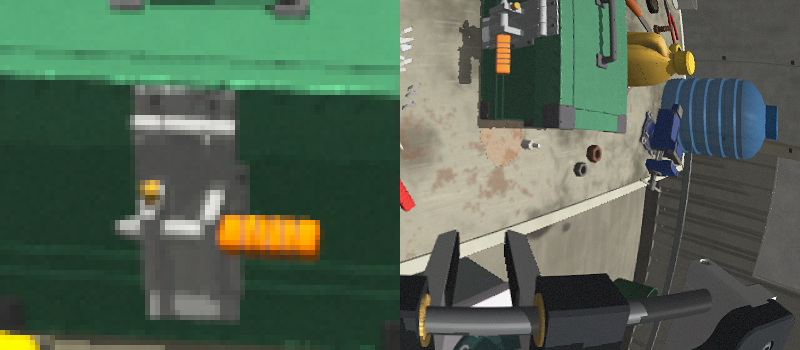

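```bash
python3 -c "
from bench import *
print(close_job())"
```

```text
the job is handed in; nothing more can be done
None
```

The case is locked and handed in at about 22 s: the lid is shut, the hasp lies home over the lugs, and the orange pin is through both lugs, past the catch, with its handle against the right lug. The gripper is clear, and the jug, tape measure, bearing and nozzle tip were never touched.

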